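# Drop an insert case through the spring flap of the tool-return box

### The arm

A 6-joint arm with a two-finger parallel gripper is mounted at the origin on the work surface. World frame = base frame: x ahead of the robot, y to its left, z up, the work surface at z = 0. Lengths are in m, angles in rad, forces in N, time in s.
With the tool pointing down it reaches from about 0.35 to 0.775 m from the base axis. Payload 7.3 kg.
Tool frame: the origin (TCP) lies midway between the tips of the shut fingers; the grasp point (between the pads) lies 19 mm behind it; z points along the fingers, y is the direction in which the jaws open and shut (so a half turn about z gives the same grasp; the last joint's range is limited). The gripper opens to 92 mm and grips with 3 to 60 N. Pads are 19 mm wide; open, the fingers measure 130 mm over their backs; the gripper's body (75 mm by 190 mm) begins 47 mm behind the grasp point.
Start: joints at [-1.34, 0.342, 1.524, -0, 1.275, -0.146], TCP at [0.193, -0.488, 0.203] pointing down, gripper open.
Joint ranges: [-2.53, 2.53], [-0.77, 2.02], [0.04, 2.7], [-1, 4.14], [0.28, 2.66], [-3.11, 3.11]. Speed limits (rad/s): [2.57, 2.57, 3.14, 3.14, 3.14, 3.14].

### API

Orientations are given as [roll, pitch, yaw] about the fixed x, y, z axes, in that order (R = Rz(yaw) Ry(pitch) Rx(roll)).
In Python, from cell import status, eyes, job gives the robot as it stands.
- The arm moves only by the tool jog_arm, never from a script. Its argument "series" is a list of rows, each a list of 3 entries, a list of its own where there are three numbers: the gripper command: -1 is shut, 1 is fully open, values between are in proportion, then the shift along the tool's x, y, z in m, then the turn, a rotation vector about the tool's x, y, z in rad. In form: [[grip, [x, y, z], [ax, ay, az]], ...]. A call has 1 to 12 rows; each row is the pose to reach, as a shift and turn from the pose commanded when the call began, along the tool's axes at that moment; what a row does not reach only later rows make up. A row lasts 1/12 s, in which the tool goes at most 41.7 mm and 7.16 degrees, less where a joint would pass 70% of its speed; a pose out of reach is approached as far as the arm can. A call with a gripper value outside its range is refused whole. The fingers move at their own pace and stop on an object; "squeeze" is the grip in N (left out, the last holds). Time passes only in rows, so rows that repeat a pose let the fingers close. It gives the time, the measured TCP pose, the force and the opening at its end, in the units of the state.
- status.observe(): the state, without advancing time (a new reading comes with each control period).
- eyes.read_camera(name): name is "side" or "top"; returns a dict with "img" (480x640x3 uint8, red, green, blue), "range_z" (480x640 float32, m along the optical axis (not along the pixel's ray), 0 where there is no reading), "camera_matrix" (3x3 intrinsics, pixels), "k1" (the pictures are not rectified: a ray, as slopes to the right and down, at radius r is drawn at 1 + k1 r^2 times it, then the intrinsics apply), "T" (4x4, takes a point from camera to world coordinates). Camera axes: x right, y down, z forward; pixel columns grow to the right and rows downward; lengths in m; the calibration is good to about 2 mm. A picture is of the moment at which its call begins.
- job.hand_in(): hands the job in, once; it reports no verdict.
The state is a dict: "time": time; "qpos": joint angles; "qvel": joint speeds; "joint_efforts": joint torques, N m; "tool_pos": TCP position; "tool_rot": TCP orientation; "contact_force": force on the tool from outside, world axes, zero at the start; "torque": the same for the moment, N m; "opening": finger opening in m.
Only numpy, scipy, OpenCV 4.12 (cv2) and the standard library are available. Lean on these libraries where they do the work, as an engineer would, in place of code of your own. Each camera call takes 0.05 s, during which the arm holds its last target.

### The job

Return the worn-insert case that lies on the runway of the tool-return box: push the spring flap down with one finger and, while that finger holds it open, push the case forward with the other finger (which runs in the groove under the case) until it drops into the box. Then take the fingers out so that the flap springs shut. Be gentle, do not pinch or lift the case, and leave everything else as it stands.

Things in the scene. Friction and masses are not known exactly. Their poses are not given: they have to be found in the camera images.
- bin: Tool-return box of olive sheet steel, 229 mm long (its x, -105 to 124 mm), fixed to the bench. Origin: on the bench under the middle of the mouth's near edge; x = the way the case is pushed, y = left, z = up. Its flat top (deck) is 165 mm above the bench. Left of the runway and mouth (y 50 to 106 mm) is a ledge at deck height. Inner floor 4 mm above the bench, 92 mm wide; clear back window.
- groove (a point): Middle of the runway at deck height (52 mm before the mouth). Runway: box x -105 to 0 mm, two bare steel rails with a finger groove between. Groove: y -18 to +18 mm, 55 mm deep, open upwards, at its robot end and into the mouth at x = 0. The case bridges it. Guide strips 8 mm high, 84 mm apart, flank the runway.
- mouth (a point): Middle of the mouth at deck height. Mouth: box x 0 to 104 mm, y -46 to +46 mm, level, closed by the flap; beyond it is a 20 mm strip of fixed deck.
- flap (a joint): Flap of the mouth: aluminium plate 100 mm long (x), 86 mm wide, 4 mm thick, its top 1 mm below the deck when shut. Hinged along y at the mouth's far edge (box x 104 mm, 162 mm up). 0 = shut, level; grows in rad as the near edge swings down into the box; stop at 1.45. Spring-shut: about 1.2 N on the near edge starts it, 0.27 N m at 1.4 rad. The case's weight does not open it.
- flap_edge (a point): Middle of the flap's free (near) edge, on its top face, 100 mm from the hinge.
- case_center (a point): Centre (half-way up) of the insert case: grey plastic box with a black lid inlay, 42 mm long (its x, along the runway), 66 mm wide, 16 mm tall, about 90 g, loose. It lies flat on the runway, its front 6 to 18 mm short of the mouth. A gripper opened 70 to 85 mm spans it lengthwise: one finger behind it in the groove, the other over the flap. Pressing 20 to 30 mm deep is enough.
- collet: Bystander: steel collet, 26 mm wide, 22 mm tall, standing on the box's left ledge. Origin under its middle.
- sleeve: Bystander: dark steel taper sleeve, 32 mm wide, 82 mm tall, standing on the bench. Origin under its middle.
- other_case: Bystander: a second case of the same make lying on the bench, not to be returned. Origin under its middle.
- drill: Bystander: taper-shank drill, 190 mm long (its x), 16 mm thick, lying on the bench. Origin under its middle.
- oil: Bystander: grey can, 56 mm wide, 130 mm tall. Origin under its middle.
- pan: Bystander: open red plastic bin, 130 x 100 x 45 mm. Origin under its middle.
- stopring: Bystander: steel ring, 44 mm wide, 14 mm thick, lying on the bench. Origin under its middle.
- case: The insert case itself; origin under its middle (8 mm below case_center), same axes.

How it is judged:
On the way, in this order (a step that is already met when the one before it is completed fails the run):
1. the flap is pushed open with a finger while the case still lies on the runway (value of joint flap above 0.15 rad and contact force between the fingers and flap above 0.2 N and x of case_center in the frame of bin below -0.006 m and z of case_center in the frame of bin above 0.168 m), for 0.1 s.
2. the case goes into the mouth while a finger is holding the flap open (value of joint flap above 0.25 rad and contact force between the fingers and flap above 0.2 N and x of case_center in the frame of bin above 0 m), for 0.03 s.
At the end, for the whole second after the job is handed in: The case lies at rest inside the box (its centre below 60 mm above the bench, within the walls) and the flap is shut (within 0.08 rad) (z of case_center in the frame of bin below 0.06 m and x of case_center in the frame of bin between -0.1 and 0.12 m and y of case_center in the frame of bin between -0.046 and 0.046 m and value of joint flap below 0.08 rad and linear speed of case below 0.02 m/s); the robot touches nothing.
It fails at once if the case is lifted (its centre more than 15 mm above where it lay on the runway) (height (world z) of case_center above 0.188 m).
It fails at once if the case is pinched or pushed hard (over 12 N between fingers and case) (contact force between the fingers and case above 12 N).
It fails at once if a bystander is disturbed (moved over 20 mm) (distance of any of collet, sleeve, other_case, drill, oil, pan, stopring from where it was at the start of the episode above 0.02 m).
It also fails if it takes over 32 s, if anything falls off the work surface, if the arm or the gripper's body presses on something with over 40 N, if the wrist force passes 120 N, or if a joint passes its speed limit or range.

## Working session

There is one attempt and no reset: what is moved stays moved. The work goes in short steps, Python scripts to look and compute and a tool call to move; the robot and the scene stay as the last step left them, time stands still between calls to the robot, and variables do not carry over. Pictures are saved under pics/ and viewed, and the job is handed in when it is done.

Besides the shell and the picture viewer there is one more tool, called after "Request:" by a JSON object that holds its "op" and its "data", one argument or row to a line. jog_arm: Moves the arm, as the interface text tells. Its arguments: {"type":"object","properties":{"series":{"type":"array","items":{"type":"array"}},"squeeze":{"type":"number"}},"required":["series"]}

```bash
ls; mkdir -p pics; python3 - <<'E'
from cell import status, eyes, job
import cv2, numpy as np
print(status.observe())
for n in ("side","top"):
    c=eyes.read_camera(n)
    np.savez(f"{n}0.npz",**{k:np.asarray(v) for k,v in c.items()})
    cv2.imwrite(f"pics/{n}0.png",c["img"][:,:,::-1])
    print(n,c["camera_matrix"],c["k1"],c["T"])
E
```

```text
pics
{'time': 0.0, 'qpos': array([-1.33999354e+00,  3.42701510e-01,  1.52500042e+00, -2.52004496e-05,
        1.27543696e+00, -1.45959291e-01]), 'qvel': array([ 0.00052702,  0.00027127,  0.00031246, -0.00147504, -0.0015018 ,
        0.0002879 ]), 'joint_efforts': array([-2.80329870e-03, -4.31254935e+01, -2.44221675e+01,  7.14259129e-02,
        5.58997749e-02, -1.25528209e-04]), 'tool_pos': array([ 0.19308239, -0.48772131,  0.20206181]), 'tool_rot': array([-3.14005935e+00, -2.01045710e-04,  3.76769275e-01]), 'contact_force': array([-0.21694729,  0.15686877,  0.03287748]), 'torque': array([-0.07492719, -0.00663398, -0.07379981]), 'opening': 0.09161294733425747}
side [[546.97457509   0.         323.82386787]
 [  0.         546.97457509 236.42072986]
 [  0.           0.           1.        ]] -0.08185982821907234 [[-0.8776403  -0.30716423  0.36796418  0.14387245]
 [-0.47930503  0.56843725 -0.6686896   0.76180613]
 [-0.00376701 -0.76323602 -0.6461088   0.83806042]
 [ 0.          0.          0.          1.        ]]
top [[540.70919551   0.         328.91109109]
 [  0.         540.70919551 238.85023838]
 [  0.           0.           1.        ]] -0.14283657335632924 [[ 0.02605317 -0.98990977  0.13928347  0.43129314]
 [-0.99963036 -0.02471527  0.01132692  0.01509553]
 [-0.0077702  -0.13952708 -0.99018777  1.13476014]
 [ 0.          0.          0.          1.        ]]
```

View pics/side0.png

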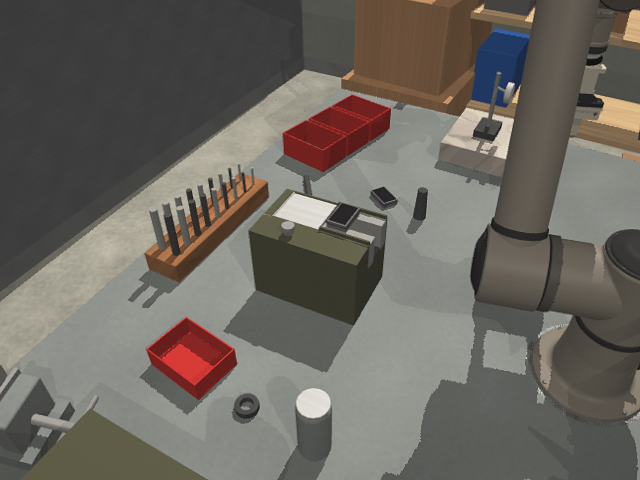

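View pics/top0.png

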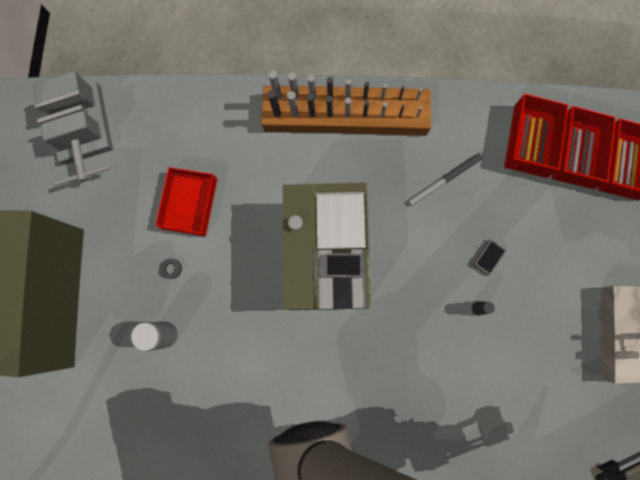

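The side view shows the box at about (320,250), with the case on its runway at (343,215). In the top view the flap is at (341,220), the case at (343,265), the groove at (342,293) and the collet at (295,222). Next I'll measure these points.

```bash
cat > h.py <<'E'
import numpy as np, cv2
def und(c,uv):
    K=c["camera_matrix"];k=float(c["k1"])
    return cv2.undistortPoints(np.asarray(uv,float).reshape(-1,1,2),K,np.array([k,0,0,0,0.]),).reshape(-1,2)
def cloud(c):
    v,u=np.mgrid[0:480,0:640]
    n=und(c,np.stack([u.ravel(),v.ravel()],1)); z=np.asarray(c["range_z"],float).ravel()
    P=np.c_[n*z[:,None],z]; T=c["T"]
    return (P@T[:3,:3].T+T[:3,3]).reshape(480,640,3)
def onplane(c,uv,h):
    n=und(c,uv); T=c["T"]; d=np.c_[n,np.ones(len(n))]@T[:3,:3].T; o=T[:3,3]
    return o+d*((h-o[2])/d[:,2])[:,None]
E
python3 - <<'E'
from h import *
for n in("top","side"):
    c=dict(np.load(f"{n}0.npz")); W=cloud(c); img=c["img"]
    x0,y0,x1,y1=(270,170,390,320) if n=="top" else (240,170,400,330)
    cv2.imwrite(f"pics/{n}0z.png",cv2.resize(img[y0:y1,x0:x1,::-1],None,fx=3.7 if n=="side" else 4,fy=3.7 if n=="side" else 4,interpolation=cv2.INTER_CUBIC))
    z=W[...,2]; roi=np.zeros((480,640),bool); roi[y0:y1,x0:x1]=1
    for lo,hi,l in((.155,.173,"deck"),(.174,.186,"casetop"),(.186,.2,"collet")):
        m=(z>lo)&(z<hi)&roi
        m8=cv2.morphologyEx(m.astype(np.uint8),cv2.MORPH_OPEN,np.ones((3,3)))
        nn,lab,st,ce=cv2.connectedComponentsWithStats(m8)
        for i in range(1,nn):
            if st[i,4]<25: continue
            p=W[lab==i]
            r=cv2.minAreaRect((p[:,:2]*1000).astype(np.float32))
            print(n,l,st[i],ce[i].round(1),"z",np.median(p[:,2]).round(4),"mean",p.mean(0).round(4),"rect",np.round(r[0],1),np.round(r[1],1),round(r[2],2))
E
```

```text
top deck [ 282  182   85  128 7085] [317.1 232.5] z 0.1648 mean [0.5793 0.0478 0.1648] rect [557.7  33.8] [231.6 154.8] 2.09
top deck [365 206   3  19  57] [366. 215.] z 0.1644 mean [ 0.6135 -0.0403  0.1639] rect [613.5 -40.3] [33.9  4. ] 0.84
top deck [366 237   3  15  45] [367. 244.] z 0.1652 mean [ 0.5599 -0.0429  0.1656] rect [559.7 -42.9] [26.5  4.1] 0.23
top deck [351 249  15  59 557] [359.1 284.1] z 0.1652 mean [ 0.4873 -0.03    0.1651] rect [498.5 -28.3] [104.8  24. ] 2.5
top deck [317 250  16  59 611] [323.8 282.8] z 0.1651 mean [0.4881 0.0333 0.1651] rect [495.2  32.7] [105.   24.4] 3.59
top casetop [324 253  38  24 883] [342.7 264.6] z 0.1816 mean [5.200e-01 3.000e-04 1.816e-01] rect [520.5   0.7] [41.7 65.9] 1.27
top collet [288 217  13  12  67] [293.4 223.3] z 0.1874 mean [0.5909 0.0899 0.1876] rect [591.1  89.3] [22.7 13.9] 46.2
side deck [ 248  189  127   80 4911] [311.2 228.8] z 0.1629 mean [0.563  0.0534 0.163 ] rect [557.1  34.7] [231.6 160.9] 2.89
side deck [353 209  34  20 439] [370.4 218.3] z 0.1636 mean [ 0.4731 -0.0289  0.164 ] rect [473.4 -27.1] [61.7 40.4] 12.73
side casetop [326 203  34  25 497] [342.7 214.9] z 0.1796 mean [0.5177 0.0052 0.1795] rect [519.4   2.2] [43.7 69.7] 1.35
side casetop [283 228  11   5  44] [288.2 230.1] z 0.1804 mean [0.5865 0.097  0.1804] rect [586.5  96.8] [19.5  7.4] 40.41
```

```bash
ls pics
```

```text
side0.png
side0z.png
top0.png
top0z.png
```

View pics/top0z.png

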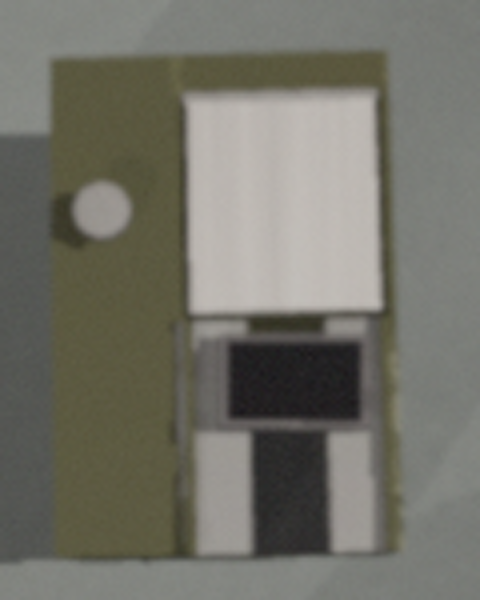

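View pics/side0z.png

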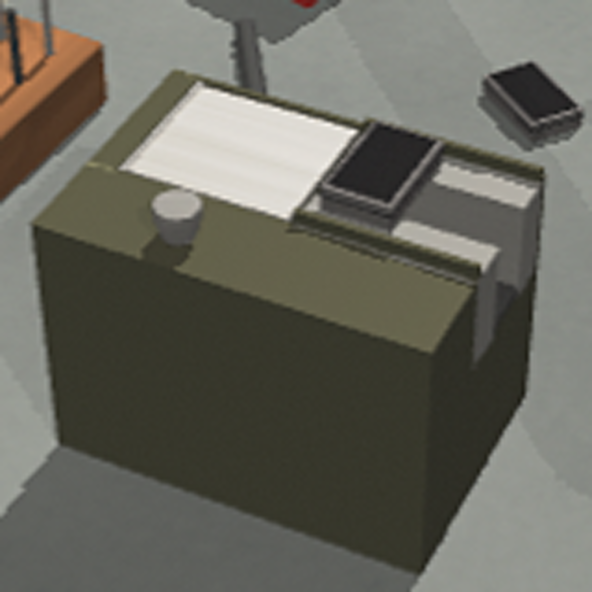

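```bash
python3 - <<'E'
from h import *
c=dict(np.load("top0.npz"))
f=lambda zx,zy:((zx+.5)/4-.5+270,(zy+.5)/4-.5+170)
pts={"deckTL":(52,60),"deckBL":(52,556),"deckTR":(386,52),"deckBR":(398,553),"flapTL":(184,93),"flapTR":(377,93),"flapBL":(189,313),"flapBR":(384,311),
"grooveL_near":(254,552),"grooveR_near":(327,552),"grooveL_case":(253,432),"grooveR_case":(327,432)}
for k,v in pts.items(): print(k,onplane(c,[f(*v)],.165)[0].round(4))
cas=[(197,340),(374,335),(377,432),(195,430)]
print("case",onplane(c,[f(*v) for v in cas],.181).round(4).tolist())
# left deck edge fit from depth
W=cloud(c); img=c["img"].astype(int)
W2=W[...,2]
L=[];R=[]
for r in range(190,306):
    cols=np.where((W2[r,275:375]>.155)&(W2[r,275:375]<.173))[0]+275
    if len(cols): L.append((cols[0]-.5,r)); R.append((cols[-1]+.5,r))
for l,e in(("L",L),("R",R)):
    p=onplane(c,e,.165); a=np.polyfit(p[:,0],p[:,1],1); res=p[:,1]-np.polyval(a,p[:,0]); ok=abs(res)<.003; a=np.polyfit(p[ok,0],p[ok,1],1); print(l,"slope",a[0].round(4),"y at .54",np.polyval(a,.54).round(4))
B=[];T=[]
for cc in range(288,312):
    rows=np.where((W2[170:320,cc]>.155)&(W2[170:320,cc]<.173))[0]+170
    B.append((cc,rows[-1]+.5));T.append((cc,rows[0]-.5))
for e in(B,T):
    p=onplane(c,e,.165); print(p.mean(0).round(4), np.polyfit(p[:,1],p[:,0],1).round(4))
E
```

```text
deckTL [0.6665 0.1141 0.165 ]
deckBL [0.4398 0.1056 0.165 ]
deckTR [ 0.6739 -0.0396  0.165 ]
deckBR [ 0.4452 -0.0488  0.165 ]
flapTL [0.6523 0.0528 0.165 ]
flapTR [ 0.6545 -0.0357  0.165 ]
flapBL [0.5507 0.0475 0.165 ]
flapBR [ 0.5538 -0.0406  0.165 ]
grooveL_near [0.4441 0.0154 0.165 ]
grooveR_near [ 0.4449 -0.0171  0.165 ]
grooveL_case [0.4976 0.0172 0.165 ]
grooveR_case [ 0.4985 -0.0159  0.165 ]
case [[0.5367, 0.0431, 0.181], [0.5409, -0.0354, 0.181], [0.4979, -0.0375, 0.181], [0.4968, 0.0428, 0.181]]
L slope 0.0554 y at .54 0.1096
R slope 0.0495 y at .54 -0.0462
[0.4409 0.0754 0.165 ] [-0.028  0.443]
[0.6702 0.0831 0.165 ] [-0.0864  0.6773]
```

The numbers agree with each other: box origin ≈ (0.549, 0.004), yaw ≈ 0.045 rad, deck at 0.165, and the case centre at box x ≈ -0.029, with its front 8 mm short of the mouth. I'll move above the case with the jaws along box x, opened to about 74 mm.

Request:
{"op": "jog_arm", "data": {
  "series": [
    [0.61,[0,0,-0.033],[0,0,0]],
    [0.61,[0.035,-0.024,-0.04],[0,0,-0.1]],
    [0.61,[0.07,-0.048,-0.04],[0,0,-0.2]],
    [0.61,[0.1,-0.07,-0.04],[0,0,-0.32]],
    [0.61,[0.13,-0.09,-0.04],[0,0,-0.44]],
    [0.61,[0.16,-0.111,-0.04],[0,0,-0.56]],
    [0.61,[0.19,-0.132,-0.04],[0,0,-0.68]],
    [0.61,[0.22,-0.153,-0.04],[0,0,-0.8]],
    [0.61,[0.25,-0.174,-0.04],[0,0,-0.92]],
    [0.61,[0.28,-0.195,-0.04],[0,0,-1.04]],
    [0.61,[0.31,-0.215,-0.04],[0,0,-1.15]],
    [0.61,[0.33,-0.229,-0.04],[0,0,-1.239]]
  ]
}}

```text
time: 1.1
tool_pos: [0.4168, -0.1511, 0.2426]
tool_rot: [3.141, -0.001, 1.623]
contact_force: [-0.1, -0.3, 0.7]
opening: 0.074
```

Request:
{"op": "jog_arm", "data": {
  "series": [
    [0.61,[0.03,0.022,0],[0,0,0]],
    [0.61,[0.06,0.044,0],[0,0,0]],
    [0.61,[0.09,0.066,0],[0,0,0]],
    [0.61,[0.115,0.084,0],[0,0,0]],
    [0.61,[0.135,0.098,0.01],[0,0,0]],
    [0.61,[0.146,0.106,0.02],[0,0,0]],
    [0.61,[0.151,0.11,0.03],[0,0,0]],
    [0.61,[0.151,0.11,0.036],[0,0,0]],
    [0.61,[0.151,0.11,0.036],[0,0,0]],
    [0.61,[0.151,0.11,0.036],[0,0,0]]
  ]
}}

```text
time: 1.93
tool_pos: [0.5182, 0.0008, 0.2063]
tool_rot: [-3.14, 0.0, 1.614]
contact_force: [0.0, -0.2, 0.1]
opening: 0.0739
```

```bash
python3 - <<'E'
from cell import status, eyes
import cv2, numpy as np
print(status.observe())
c=eyes.read_camera("side"); np.savez("side1.npz",**{k:np.asarray(v) for k,v in c.items()})
cv2.imwrite("pics/side1.png",cv2.resize(c["img"][130:330,220:420,::-1],None,fx=3,fy=3,interpolation=cv2.INTER_CUBIC))
c=eyes.read_camera("top"); np.savez("top1.npz",**{k:np.asarray(v) for k,v in c.items()})
cv2.imwrite("pics/top1.png",cv2.resize(c["img"][150:350,240:440,::-1],None,fx=3,fy=3,interpolation=cv2.INTER_CUBIC))
E
```

```text
{'time': 1.9333, 'qpos': array([-1.46096272e-01,  3.27521195e-01,  1.53527225e+00, -5.38743714e-04,
        1.28017142e+00, -1.89598278e-01]), 'qvel': array([-0.00246192, -0.01602024, -0.01918399,  0.00097962,  0.0039747 ,
        0.00394255]), 'joint_efforts': array([ 4.53529079e-01, -4.14519203e+01, -2.39337426e+01,  9.17717326e-02,
        1.38694287e-02, -4.23757941e-03]), 'tool_pos': array([0.51815621, 0.00080028, 0.20630574]), 'tool_rot': array([-3.14014776e+00,  2.48072914e-04,  1.61445324e+00]), 'contact_force': array([ 0.0094818 , -0.24844367,  0.05102409]), 'torque': array([-0.01942435, -0.13869312, -0.03130922]), 'opening': 0.07386877741694045}
```

View pics/side1.png

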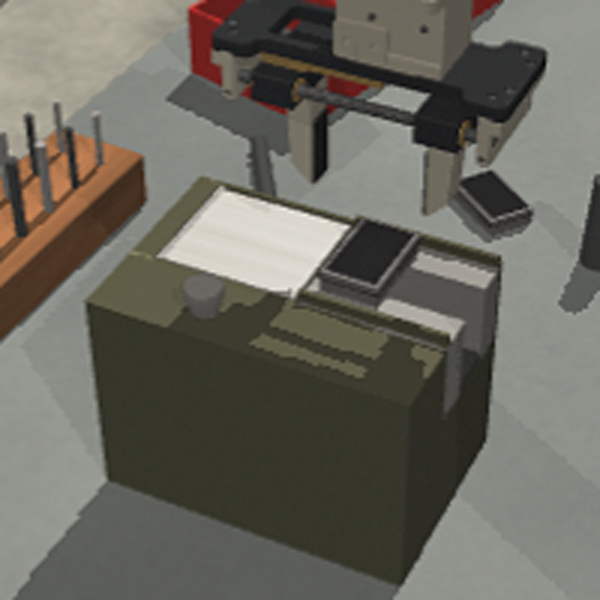

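Both fingers hang free above the box, with tips at zoom pixels (315,180) and (432,212). I'll check those against the reported pose.

```bash
python3 - <<'E'
from h import *
c=dict(np.load("side1.npz"))
print(onplane(c,[(220+v[0]/3,130+v[1]/3) for v in [(315,180),(290,167),(327,172),(425,214),(447,207)]],.206).round(4))
W=cloud(c)
for u,v in[(325,188),(322,184),(364,198),(367,195)]: print(W[v,u].round(4))
E
```

```text
[[ 0.5703 -0.0189  0.206 ]
 [ 0.5922 -0.0241  0.206 ]
 [ 0.5676 -0.0308  0.206 ]
 [ 0.4898 -0.0194  0.206 ]
 [ 0.4805 -0.0331  0.206 ]]
[0.5546 0.0098 0.2339]
[0.5577 0.0159 0.2459]
[0.4728 0.0091 0.2383]
[0.4677 0.0077 0.246 ]
```

View pics/top1.png

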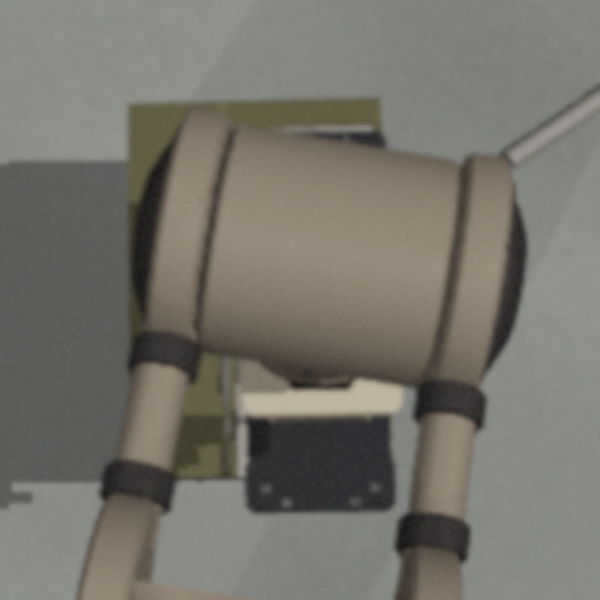

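```bash
python3 - <<'E'
from h import *
c=dict(np.load("side1.npz"));W=cloud(c)
for u in (318,321,324,326,361,364,367):
    print(u,[(v,*(W[v,u]*1000).astype(int)) for v in range(176,206,2)])
E
```

```text
318 [(176, np.int64(567), np.int64(12), np.int64(258)), (178, np.int64(567), np.int64(13), np.int64(255)), (180, np.int64(567), np.int64(13), np.int64(250)), (182, np.int64(568), np.int64(12), np.int64(244)), (184, np.int64(567), np.int64(13), np.int64(241)), (186, np.int64(735), np.int64(-283), np.int64(-2)), (188, np.int64(731), np.int64(-275), np.int64(-2)), (190, np.int64(726), np.int64(-265), np.int64(0)), (192, np.int64(720), np.int64(-256), np.int64(0)), (194, np.int64(719), np.int64(-254), np.int64(-4)), (196, np.int64(712), np.int64(-240), np.int64(0)), (198, np.int64(598), np.int64(-40), np.int64(162)), (200, np.int64(596), np.int64(-36), np.int64(160)), (202, np.int64(591), np.int64(-27), np.int64(163)), (204, np.int64(588), np.int64(-22), np.int64(161))]
321 [(176, np.int64(561), np.int64(13), np.int64(261)), (178, np.int64(561), np.int64(13), np.int64(256)), (180, np.int64(561), np.int64(12), np.int64(251)), (182, np.int64(560), np.int64(13), np.int64(248)), (184, np.int64(561), np.int64(12), np.int64(242)), (186, np.int64(562), np.int64(11), np.int64(237)), (188, np.int
[... 3592 characters left out ...]
np.int64(457), np.int64(35), np.int64(303)), (180, np.int64(468), np.int64(9), np.int64(280)), (182, np.int64(468), np.int64(9), np.int64(275)), (184, np.int64(468), np.int64(9), np.int64(271)), (186, np.int64(467), np.int64(9), np.int64(267)), (188, np.int64(467), np.int64(9), np.int64(262)), (190, np.int64(466), np.int64(10), np.int64(259)), (192, np.int64(467), np.int64(7), np.int64(252)), (194, np.int64(467), np.int64(8), np.int64(249)), (196, np.int64(466), np.int64(10), np.int64(246)), (198, np.int64(467), np.int64(8), np.int64(239)), (200, np.int64(595), np.int64(-291), np.int64(-4)), (202, np.int64(589), np.int64(-278), np.int64(0)), (204, np.int64(585), np.int64(-270), np.int64(0))]
```

The fingers line up laterally with the reported pose, since the inner faces measure x≈0.555 and 0.480. The visible tips sit at z≈0.231, about 25 mm above the TCP. The fingers may retract when open, so I'll descend carefully and let the first contact settle it.

Request:
{"op": "jog_arm", "data": {
  "series": [
    [0.61,[0.001,0,0.01],[0,0,0]],
    [0.61,[0.0015,0,0.02],[0,0,0]],
    [0.61,[0.0015,0,0.028],[0,0,0]],
    [0.61,[0.0015,0,0.034],[0,0,0]],
    [0.61,[0.0015,0,0.037],[0,0,0]],
    [0.61,[0.0015,0,0.037],[0,0,0]]
  ]
}}

```text
time: 2.53
tool_pos: [0.5183, 0.0035, 0.1686]
tool_rot: [-3.14, -0.0, 1.616]
contact_force: [-0.1, 0.2, -0.0]
opening: 0.0742
```

Request:
{"op": "jog_arm", "data": {
  "series": [
    [0.61,[0,0,0.004],[0,0,0]],
    [0.61,[0,0,0.008],[0,0,0]],
    [0.61,[0,0,0.01],[0,0,0]],
    [0.61,[0,0,0.01],[0,0,0]]
  ]
}}

```text
time: 2.87
tool_pos: [0.5186, 0.0035, 0.1592]
tool_rot: [-3.141, -0.0, 1.616]
contact_force: [-0.0, -0.2, 0.2]
opening: 0.0739
```

```bash
python3 - <<'E'
from cell import status, eyes
import cv2, numpy as np
from h import *
c=eyes.read_camera("side"); np.savez("side2.npz",**{k:np.asarray(v) for k,v in c.items()})
cv2.imwrite("pics/side2.png",cv2.resize(c["img"][150:300,240:400,::-1],None,fx=4,fy=4,interpolation=cv2.INTER_CUBIC))
E
```

```text
(no output)
```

View pics/side2.png

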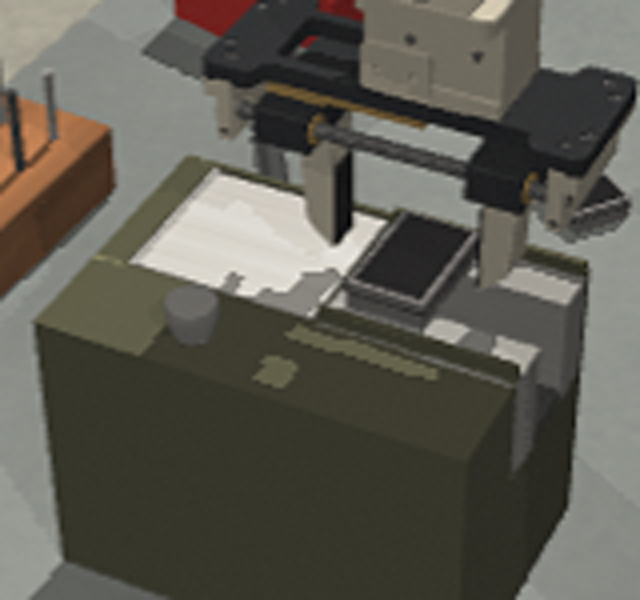

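```bash
python3 - <<'E'
from h import *
c=dict(np.load("side2.npz"));W=cloud(c)
f=lambda x,y:(int(round(240+x/4)),int(round(150+y/4)))
for l,p in dict(carF_bot=(285,145),carF_mid=(280,125),carR_bot=(505,205),carR2=(490,200),rod=(390,143),finsF=(228,130),finR=(565,215),tipF=(333,235),tipFo=(312,212),tipR=(490,278),plateR=(600,130)).items():
    u,v=f(*p); print(l,(u,v),(W[v,u]*1000).round(0))
E
```

```text
carF_bot (311, 186) [567.  41. 253.]
carF_mid (310, 181) [569.  41. 264.]
carR_bot (366, 201) [456.  37. 255.]
carR2 (362, 200) [465.  35. 254.]
rod (338, 186) [517.  29. 263.]
finsF (297, 182) [595.  46. 256.]
finR (381, 204) [431.  27. 251.]
tipF (323, 209) [555.  18. 189.]
tipFo (318, 203) [567.  15. 197.]
tipR (362, 220) [472.  15. 191.]
plateR (390, 182) [424.  10. 290.]
```

Both tips and body sit about 26 mm above the reported TCP, yet still 66 mm apart as the spec says, and there was no contact at TCP z=0.159. So I trust the picture and expect to touch the flap near TCP z≈0.138. I'll go on down slowly.

Request:
{"op": "jog_arm", "data": {
  "series": [
    [0.61,[0,0,0.003],[0,0,0]],
    [0.61,[0,0,0.006],[0,0,0]],
    [0.61,[0,0,0.009],[0,0,0]],
    [0.61,[0,0,0.012],[0,0,0]],
    [0.61,[0,0,0.014],[0,0,0]],
    [0.61,[0,0,0.014],[0,0,0]]
  ]
}}

```text
time: 3.42
tool_pos: [0.5185, 0.0035, 0.1451]
tool_rot: [-3.141, -0.0, 1.616]
contact_force: [0.0, -0.2, 0.2]
opening: 0.074
```

Request:
{"op": "jog_arm", "data": {
  "series": [
    [0.61,[0,0,0.003],[0,0,0]],
    [0.61,[0,0,0.006],[0,0,0]],
    [0.61,[0,0,0.009],[0,0,0]],
    [0.61,[0,0,0.012],[0,0,0]],
    [0.61,[0,0,0.012],[0,0,0]]
  ]
}}

```text
time: 3.83
tool_pos: [0.5188, 0.0035, 0.1332]
tool_rot: [-3.141, 0.0, 1.616]
contact_force: [0.3, 0.3, 2.5]
opening: 0.0738
```

```bash
python3 - <<'E'
from cell import status, eyes
import cv2, numpy as np
from h import *
c=eyes.read_camera("side"); np.savez("side3.npz",**{k:np.asarray(v) for k,v in c.items()})
cv2.imwrite("pics/side3.png",cv2.resize(c["img"][150:300,240:400,::-1],None,fx=4,fy=4,interpolation=cv2.INTER_CUBIC))
E
```

```text
(no output)
```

View pics/side3.png

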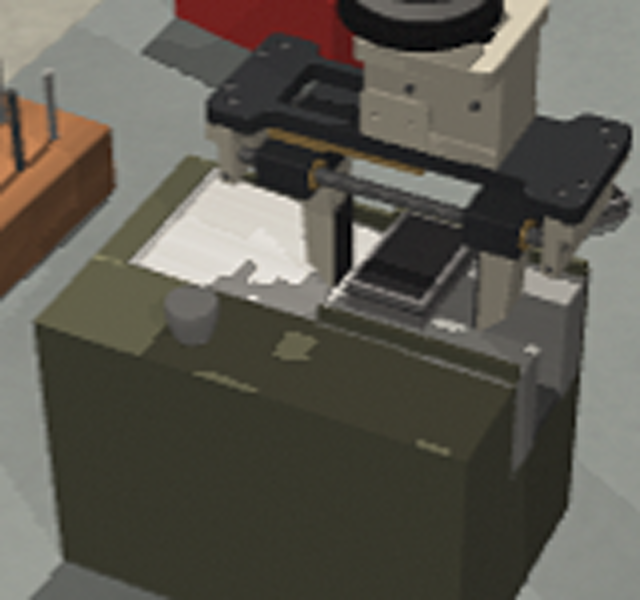

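At TCP z=0.133 the upward force is 2.5 N, so the front finger (tip near zoom (325,285)) has met the flap. The rear finger is in the groove behind the case at about (490,325). I'll press on to roughly 33 mm deep.

Request:
{"op": "jog_arm", "data": {
  "series": [
    [0.61,[0,0,0.004],[0,0,0]],
    [0.61,[0,0,0.008],[0,0,0]],
    [0.61,[0,0,0.012],[0,0,0]],
    [0.61,[0,0,0.016],[0,0,0]],
    [0.61,[0,0,0.02],[0,0,0]],
    [0.61,[0,0,0.024],[0,0,0]],
    [0.61,[0,0,0.027],[0,0,0]],
    [0.61,[0,0,0.027],[0,0,0]],
    [0.61,[0,0,0.027],[0,0,0]]
  ]
}}

```text
time: 4.63
tool_pos: [0.5183, 0.0035, 0.1063]
tool_rot: [-3.14, -0.0, 1.616]
contact_force: [-1.2, -0.9, 1.5]
opening: 0.074
```

```bash
cat > snap.py <<'E'
import sys
from cell import status, eyes
import cv2, numpy as np
from h import *
i=sys.argv[1]
c=eyes.read_camera("side"); np.savez(f"side{i}.npz",**{k:np.asarray(v) for k,v in c.items()})
cv2.imwrite(f"pics/side{i}.png",cv2.resize(c["img"][150:300,240:400,::-1],None,fx=4,fy=4,interpolation=cv2.INTER_CUBIC))
E
python3 snap.py 4
```

```text
(no output)
```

View pics/side4.png

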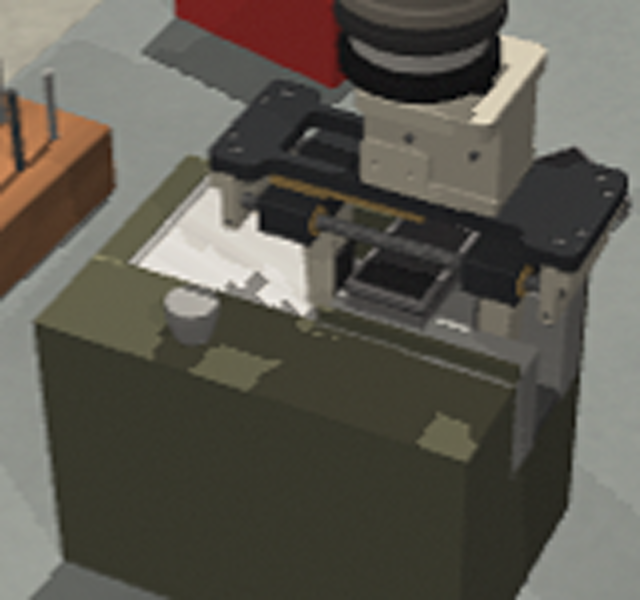

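The flap is clearly open, and force (-1.2, 1.5 N) fits the near edge resting on the finger's chamfer. The case still lies between the fingers at zoom (400,280). I'll push forward in stages.

Request:
{"op": "jog_arm", "data": {
  "series": [
    [0.61,[0,0.003,0],[0,0,0]],
    [0.61,[0,0.006,0],[0,0,0]],
    [0.61,[0,0.009,0],[0,0,0]],
    [0.61,[0,0.012,0],[0,0,0]],
    [0.61,[0,0.015,0],[0,0,0]],
    [0.61,[0,0.018,0],[0,0,0]],
    [0.61,[0,0.021,0],[0,0,0]],
    [0.61,[0,0.024,0],[0,0,0]],
    [0.61,[0,0.027,0],[0,0,0]],
    [0.61,[0,0.03,0],[0,0,0]]
  ]
}}

```text
time: 5.52
tool_pos: [0.5489, 0.0048, 0.1066]
tool_rot: [-3.141, 0.0, 1.616]
contact_force: [-2.4, -0.2, 2.2]
opening: 0.0738
```

```bash
python3 snap.py 5
```

```text
(no output)
```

View pics/side5.png

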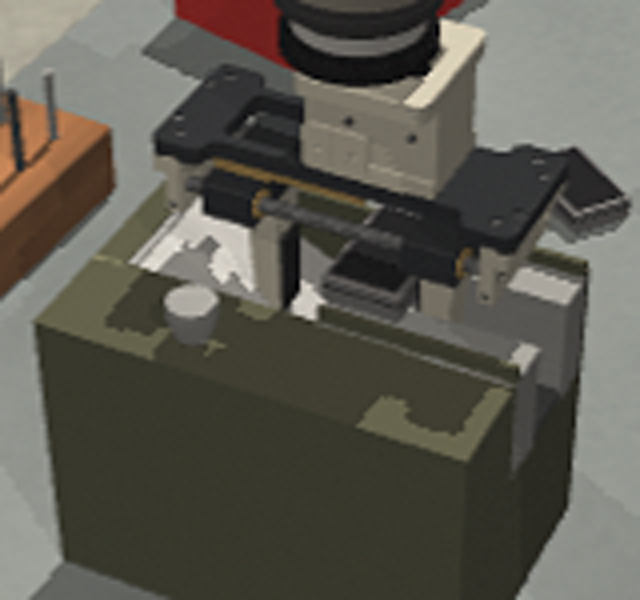

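The case slides ahead of the rear finger, with its front over the open mouth at zoom (330,290). Contact force is only about 3 N, so I'll carry on.

Request:
{"op": "jog_arm", "data": {
  "series": [
    [0.61,[0,0.003,0],[0,0,0]],
    [0.61,[0,0.006,0],[0,0,0]],
    [0.61,[0,0.009,0],[0,0,0]],
    [0.61,[0,0.012,0],[0,0,0]],
    [0.61,[0,0.015,0],[0,0,0]],
    [0.61,[0,0.018,0],[0,0,0]],
    [0.61,[0,0.02,0],[0,0,0]],
    [0.61,[0,0.022,0],[0,0,0]]
  ]
}}

```text
time: 6.23
tool_pos: [0.5707, 0.0058, 0.1066]
tool_rot: [-3.141, 0.0, 1.616]
contact_force: [-4.8, -0.3, 0.9]
opening: 0.0741
```

```bash
python3 snap.py 6
```

```text
(no output)
```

View pics/side6.png

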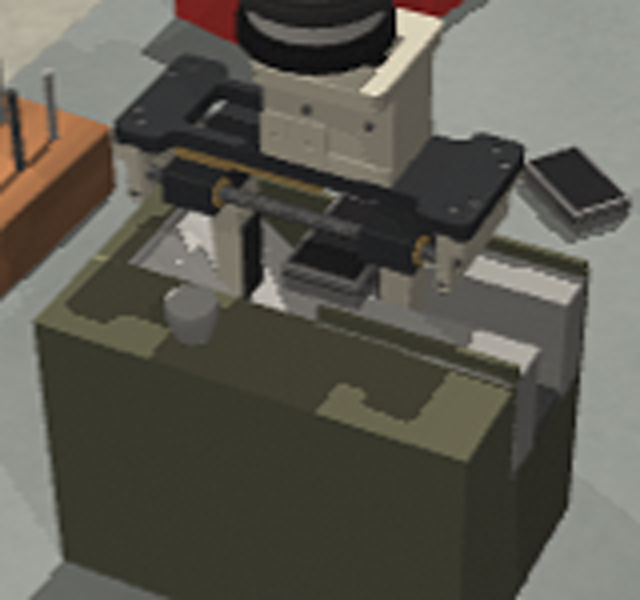

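The case is level with its centre about at the lip. I'll keep going slowly.

Request:
{"op": "jog_arm", "data": {
  "series": [
    [0.61,[0,0.002,0],[0,0,0]],
    [0.61,[0,0.004,0],[0,0,0]],
    [0.61,[0,0.006,0],[0,0,0]],
    [0.61,[0,0.008,0],[0,0,0]],
    [0.61,[0,0.01,0],[0,0,0]],
    [0.61,[0,0.01,0],[0,0,0]]
  ]
}}

```text
time: 6.78
tool_pos: [0.5797, 0.0063, 0.1062]
tool_rot: [-3.138, -0.0, 1.616]
contact_force: [-7.6, -0.6, 2.1]
opening: 0.074
```

```bash
python3 snap.py 7
```

```text
(no output)
```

View pics/side7.png

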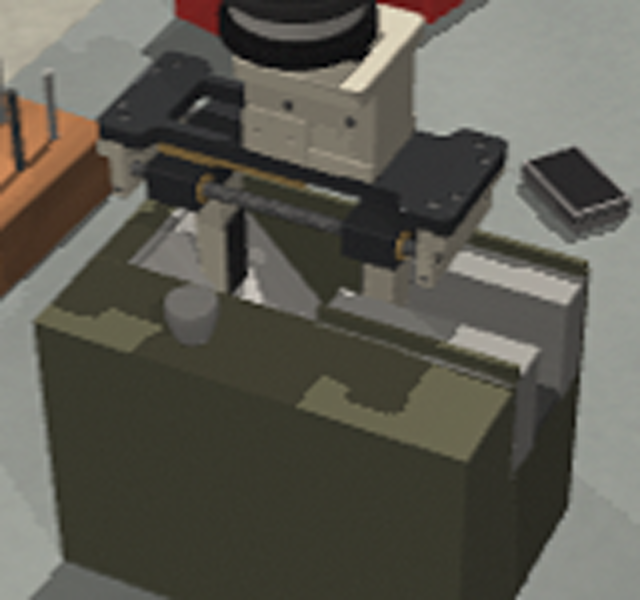

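The case has tipped off the deck. I'll hold and check the force, to tell a drop from a jam.

Request:
{"op": "jog_arm", "data": {
  "series": [
    [0.61,[0,0.002,0],[0,0,0]],
    [0.61,[0,0.003,0],[0,0,0]],
    [0.61,[0,0.003,0],[0,0,0]],
    [0.61,[0,0.003,0],[0,0,0]]
  ]
}}

```text
time: 7.17
tool_pos: [0.5818, 0.0064, 0.1059]
tool_rot: [-3.137, -0.0, 1.616]
contact_force: [-8.7, -1.0, 1.5]
opening: 0.0739
```

```bash
python3 - <<'E'
from cell import eyes
from h import *
c=eyes.read_camera("side"); np.savez("side8.npz",**{k:np.asarray(v) for k,v in c.items()})
im=c["img"][190:240,270:360,::-1]
cv2.imwrite("pics/side8.png",cv2.resize(cv2.convertScaleAbs(im,alpha=1.5),None,fx=8,fy=8,interpolation=cv2.INTER_CUBIC))
t=eyes.read_camera("top"); cv2.imwrite("pics/top8.png",cv2.resize(t["img"][170:320,270:420,::-1],None,fx=4,fy=4))
W=cloud(c)
for u,v in[(302,217),(306,221),(312,222),(318,226),(322,222),(328,217),(310,212),(330,224)]: print((u,v),(W[v,u]*1000).round(0))
E
```

```text
(302, 217) [623. -13. 122.]
(306, 221) [613. -12. 116.]
(312, 222) [606. -26. 106.]
(318, 226) [599. -39.  88.]
(322, 222) [589. -39. 103.]
(328, 217) [575. -40. 121.]
(310, 212) [619. -40. 119.]
(330, 224) [536.  24. 163.]
```

View pics/side8.png

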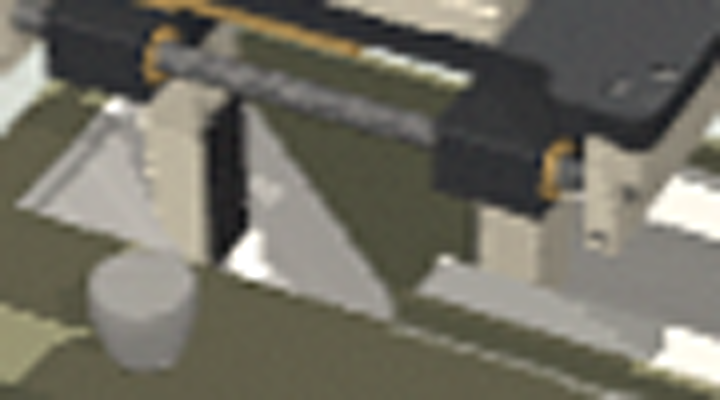

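View pics/top8.png

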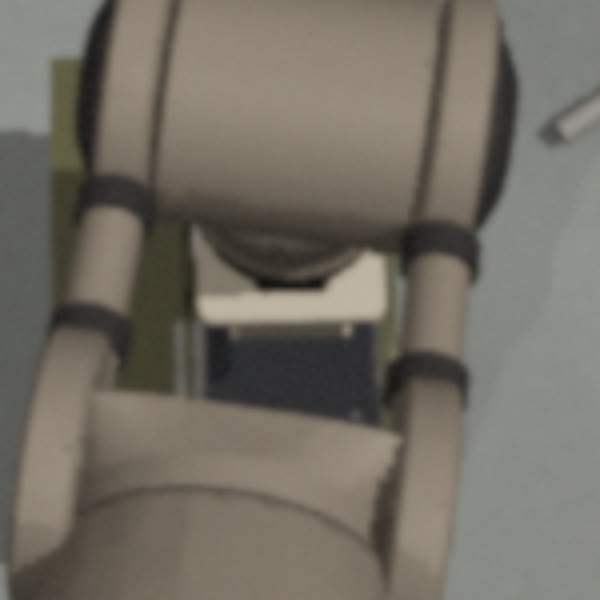

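The flap stands at about 0.95 rad (points on it: (0.599,·,0.088) and (0.619,·,0.119)). The mouth gap of about 45 mm in front of it is empty down to z≈0.10, so the case is through. I'll withdraw straight up.

Request:
{"op": "jog_arm", "data": {
  "series": [
    [0.61,[0,0,-0.004],[0,0,0]],
    [0.61,[0,0,-0.01],[0,0,0]],
    [0.61,[0,0,-0.016],[0,0,0]],
    [0.61,[0,0,-0.022],[0,0,0]],
    [0.61,[0,0,-0.028],[0,0,0]],
    [0.61,[0,0,-0.034],[0,0,0]],
    [0.61,[0,0,-0.044],[0,0,0]],
    [0.61,[0,0,-0.054],[0,0,0]],
    [0.61,[0,0,-0.074],[0,0,0]],
    [0.61,[0,0,-0.1],[0,0,0]],
    [0.61,[0,0,-0.12],[0,0,0]],
    [0.61,[0,0,-0.12],[0,0,0]]
  ]
}}

```text
time: 8.27
tool_pos: [0.5864, 0.0062, 0.2323]
tool_rot: [3.132, 0.002, 1.616]
contact_force: [1.1, 0.4, 0.2]
opening: 0.0742
```

Request:
{"op": "jog_arm", "data": {
  "series": [
    [0.61,[-0.03,-0.01,-0.02],[0,0,0]],
    [0.61,[-0.06,-0.02,-0.03],[0,0,0]],
    [0.61,[-0.09,-0.03,-0.03],[0,0,0]],
    [0.61,[-0.12,-0.04,-0.03],[0,0,0]],
    [0.61,[-0.15,-0.05,-0.03],[0,0,0]],
    [0.61,[-0.18,-0.06,-0.03],[0,0,0]],
    [0.61,[-0.21,-0.08,-0.03],[0,0,0]],
    [0.61,[-0.23,-0.1,-0.03],[0,0,0]],
    [0.61,[-0.25,-0.12,-0.03],[0,0,0]],
    [0.61,[-0.25,-0.12,-0.03],[0,0,0]],
    [0.61,[-0.25,-0.12,-0.03],[0,0,0]]
  ]
}}

```text
time: 9.18
tool_pos: [0.4746, -0.2498, 0.2569]
tool_rot: [3.141, 0.0, 1.613]
contact_force: [-0.2, 0.2, -0.3]
opening: 0.0744
```

```bash
python3 - <<'E'
from cell import status,eyes
from h import *
s=status.observe(); print(s["time"],s["contact_force"],s["tool_pos"])
for n in("side","top"):
    c=eyes.read_camera(n); np.savez(f"{n}9.npz",**{k:np.asarray(v) for k,v in c.items()})
    cv2.imwrite(f"pics/{n}9.png",c["img"][:,:,::-1])
    W=cloud(c)
    if n=="top":
        for u,v in[(330,200),(355,200),(330,240),(341,242),(355,240),(341,265)]: print((u,v),(W[v,u]*1000).round(0))
E
```

```text
9.1833 [-0.1545056   0.16001471 -0.33820763] [ 0.4746094  -0.24982796  0.25690503]
(330, 200) [640.  26. 162.]
(355, 200) [ 431.   15. 1135.]
(330, 240) [566.  24. 164.]
(341, 242) [563.   4. 165.]
(355, 240) [567. -21. 161.]
(341, 265) [526.   3. 108.]
```

View pics/side9.png

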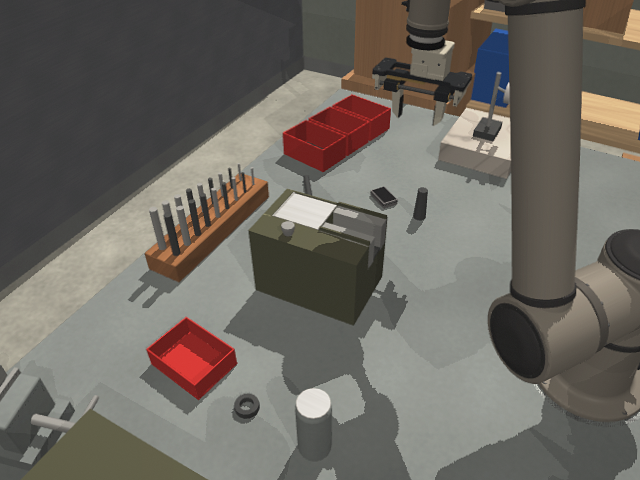

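View pics/top9.png

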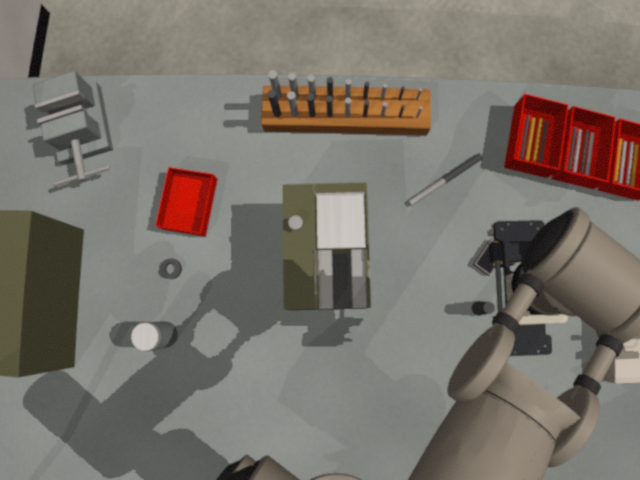

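The flap is shut and level: its top measures 161 to 165 mm at both ends. The runway is empty at top pixel (341,265) and the bystanders are where they were. The arm is clear, so I'm handing in.

```bash
python3 -c "
from cell import job
print(job.hand_in())"
```

```text
the job is handed in; nothing more can be done
None
```

The case went through the mouth into the box, and the job is handed in at about 9.3 s on the robot's clock. I held the flap open with the front finger and pushed the case along with the rear finger in the groove. Then I lifted both fingers straight out.

**Last checks:**
- **Flap:** shut and level, with its top at 161–165 mm at both ends. One depth reading on it came back empty.
- **Case:** gone from the runway. I couldn't see it inside the box, because the back window isn't in either camera's view. That it lies on the floor is inferred from the empty mouth and the flap closing fully.
- **Bystanders:** by eye, all where they were in both views. The gripper hides part of the second case in the last top view.
- **Arm:** free of contact. The wrist read at most about 9 N at the checks, mostly the flap spring. The force on the case itself was not measured separately.

**Disagreement:** the open fingers' tips were about 26 mm higher than the reported tool position. The cameras showed it, and first contact with the flap at 133–145 mm reported height agreed. I set the pressing depth from the pictures, to about 33 mm; the task says 20 to 30 mm is enough.

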